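# Set the winch brake pad clearance with a gap gauge

### The arm

A 7-joint arm with a two-finger parallel gripper is mounted at the origin on the work surface. World frame = base frame: x ahead of the robot, y to its left, z up, the work surface at z = 0. Lengths are in m, angles in rad, forces in N, time in s.
With the tool pointing down it reaches from about 0.4 to 0.85 m from the base axis. Payload 4.5 kg.
Tool frame: the origin (TCP) lies between the finger pads; the fingertips stand 17 mm ahead of it and the grasp point (between the pads) lies 2 mm behind it (robot.tips_ahead is the distance from the TCP to the fingertips, in m); z points along the fingers, y is the direction in which the jaws open and shut (so a half turn about z gives the same grasp; the last joint's range is limited). The gripper opens to 88 mm and grips with 3 to 60 N. Pads are 18 mm wide; open, the fingers measure 123 mm over their backs; the gripper's body (75 mm by 187 mm) begins 45 mm behind the grasp point.
Start: joints at [-1.264, 0.689, -0.195, 1.565, 0.157, 0.902, -0.215], TCP at [0.168, 0.602, 0.256] pointing down, gripper open.
Joint ranges: [-3.01, 3.01], [-0.46, 2.08], [-1.47, 1.51], [0.13, 2.56], [-1, 4.14], [0.04, 2.09], [-2.66, 2.66]. Speed limits (rad/s): [2.57, 2.57, 3.14, 3.14, 3.14, 3.14, 3.14].

### API

Orientations are given as a unit quaternion [x, y, z, w].
In Python, from plant import readout, optics, hand_in, robot gives the robot as it stands.
- The arm moves only by the shell command python3 -m inch 'ROWS' [OPENING] [FORCE]. ROWS is JSON, a list of rows, each an object of numbers: "tx", "ty", "tz": the shift along the world's x, y, z in mm; "spin": the turn about the world's z in rad. A call has exactly 10 rows; each row shifts and turns the commanded pose from where the row before left it; what a row does not reach is not made up. A row lasts 1/10 s, in which the tool goes at most 50 mm and 8.59 degrees, less where a joint would pass 70% of its speed; a pose out of reach is approached as far as the arm can. A call with a gripper value outside its range is refused whole. OPENING is the opening, from -1 (shut) to 1 (fully open), set as the call begins (- or left out, the last holds). The fingers move at their own pace and stop on an object; FORCE is the grip in N (left out, the last holds). Time passes only in rows, so rows that do not move let the fingers close, or fill a call up. It gives the time, the measured TCP pose, the force and the opening at its end, in the units of the state.
- readout.get_state(): the state, without advancing time (a new reading comes with each control period).
- optics.read_camera(name): name is "scene" or "top"; returns (picture, depth): 420x560x3 uint8, blue, green, red; 420x560 float32, m along the optical axis (not along the pixel's ray), 0 where there is no reading.
- optics.get_calibration(name): a dict with "K" (3x3 intrinsics, pixels), "rvec" (rotation vector, rad) and "tvec" (3), from world to camera coordinates, as OpenCV has them. Camera axes: x right, y down, z forward; pixel columns grow to the right and rows downward; lengths in m; the calibration is good to about 2 mm. A picture is of the moment at which its call begins. get_calibration takes no time and is no camera call.
- hand_in(): hands the job in, once; it reports no verdict.
The state is a dict: "time": time; "joint_pos": joint angles; "qd": joint speeds; "tau": joint torques, N m; "tcp_pos": TCP position; "orientation": TCP orientation; "contact_force": force on the tool from outside, world axes, zero at the start; "torque": the same for the moment, N m; "gripper_width": opening from 0.0 (shut) to 1.0 (fully open).
Only numpy, scipy, OpenCV 4.12 (cv2) and the standard library are available. Lean on these libraries where they do the work, as an engineer would, in place of code of your own. Each camera call takes 0.05 s, during which the arm holds its last target.

### The job

Slide the gap gauge's blade into the brake adjuster's channel, up to the stop, so that it lies flat under the pad, and let go of it. Then turn the adjuster's knob clockwise until you feel the pad come down and just drag on the blade - lightly nipped, neither loose nor jammed tight - and let go, leaving the gauge in place and the other things on the ledge where they are.

Things in the scene. Friction and masses are not known exactly. Their poses are not given: they have to be found in the camera images.
- adjuster: Brake adjuster bolted to the ledge. Origin: on the ledge, below the screw's vertical axis; x along the channel from mouth (-x) to stop, z up. Steel base plate x = -195 to +50 mm, 100 mm wide, 8 mm thick: its top is the floor the gauge slides on. Bridge x = -20 to +20 mm, 61 mm wide, top 65 mm up; its two legs, 25 mm apart inside, form the channel.
- channel_mouth (a point): Middle of the channel's mouth on its floor, 47 mm before the screw axis; axes as the adjuster's. Two flared guides, 24 mm high above the ledge, narrow the way in from about 43 mm here to 25 mm at the bridge.
- stop_face (a point): Foot of the steel stop that closes the channel's far end, on the floor, 30 mm past the screw axis; 12 mm high. Axes as the adjuster's.
- pad_seat (a point): Point on the channel floor on the screw axis (8 mm above the ledge). The round rubber-faced pad, 26 mm across, hangs over it under the bridge. The pad's face starts 2 to 12 mm above where the blade's top will lie; this differs each time and cannot be told from the knob's angle. The pad is sprung, 4 N per mm.
- knob: Brass knob of the adjusting screw, on the bridge. Origin: on the screw axis, underside of the knob, 67 mm above the ledge. A disc 36 mm across, 8 mm thick, carries an upright bar: 44 mm long (knob's x), 12 mm thick (y), sides 8 to 44 mm above the origin. Clockwise from above lowers the pad 8 mm per rad; the knob keeps its height and stays where left. May be regripped.
- knob_grip (a point): Point to pinch the knob's bar, across its 12 mm: on the screw axis, 31 mm above the knob's origin. Free turning takes 0.05 N m. The pad meets the blade after 0.25 to 1.5 rad; then its force grows 28 N per rad. Moment above free turning: 0.02 N m at 4 N, 0.1 at 8 N, 0.17 at 12 N of pad force. Just dragging is 4 to 12 N (0.14 to 0.43 rad past touch); over 20 N jams it.
- gauge: Gap gauge, loose, 100 g: flat steel blade 4 mm thick, 20 mm wide, with an upright dark wooden grip at one end. Origin: underside below the grip's middle; x towards the tip, 125 mm away; z up. Grip 30 mm (x) by 14 mm (y), top 45 mm up: pinch it across the 14 mm from above. Against the stop, the origin is 95 mm before the screw axis, the grip still on the base plate.
- gauge_tip (a point): Middle of the end of the gauge's blade, 2 mm above its underside; axes as the gauge's.
- pulley: Bystander: green painted pulley block lying flat, about 150 x 68 x 40 mm. Origin: underside of its axle.
- oiler: Bystander: steel oil can 68 mm across with a thin spout, 128 mm high. Origin: centre of its underside.
- globe: Bystander: frosted glass lamp globe 110 mm across, 112 mm high, standing. Origin: centre of its underside.
- pin_a: Bystander: bronze hinge pin lying, 88 mm long, 19 mm head. Origin: underside, mid-length.
- pin_b: Bystander: a second hinge pin like the first.
- tin: Bystander: closed steel tin 70 mm across, 50 mm high. Origin: centre of its underside.
- spanner: Bystander: spanner 160 mm long lying flat. Origin: about its middle, underside.
- socket: Bystander, fixed: brass bayonet lamp socket on a 100 mm square wooden base, 66 mm high. Origin: centre of its underside.
There are look-alikes about, which are no part of the job. There is more than one size of the gauge; the one meant has the size given above.

How it is judged:
On the way, in this order (a step that is already met when the one before it is completed fails the run):
1. the gauge's blade lies flat in the channel, its tip within 8 mm of the stop, and the gauge is let go (x of gauge_tip in the frame of adjuster above 0.022 m and y of gauge_tip in the frame of adjuster between -0.006 and 0.006 m and z of gauge_tip in the frame of adjuster below 0.014 m and contact force between the fingers and gauge below 0.1 N), for 0.2 s.
2. the pad is turned down until it drags on the blade (contact force between knob and gauge above 4 N), for 0.3 s.
At the end, for the whole second after the job is handed in: The gauge lies flat in the channel, its tip within 8 mm of the stop, with the pad pressing on its blade with 4 to 12 N; everything is at rest and let go (contact force between knob and gauge between 4 and 12 N and x of gauge_tip in the frame of adjuster above 0.022 m and z of gauge_tip in the frame of adjuster below 0.014 m and angle between the x axis of gauge and the x axis of adjuster, either way round below 0.2 rad and angle between gauge's own z axis and vertical below 0.1 rad and linear speed of gauge below 0.01 m/s); the robot touches nothing.
It fails at once if the pad jams the blade with more than 20 N (contact force between knob and gauge above 20 N).
It fails at once if a bystander is moved more than 30 mm (distance of any of pulley, oiler, globe, pin_a, pin_b, tin, spanner from where it was at the start of the episode above 0.03 m).
It also fails if it takes over 64 s, if anything falls off the work surface, if the arm or the gripper's body presses on something with over 40 N, if the wrist force passes 120 N, or if a joint passes its speed limit or range.

## Working session

There is one attempt and no reset: what is moved stays moved. The work goes in short steps, Python scripts to look and compute and a shell command to move; the robot and the scene stay as the last step left them, time stands still between calls to the robot, and variables do not carry over. Pictures are saved under pics/ and viewed, and the job is handed in when it is done.

```bash
ls; mkdir -p pics; cat > h.py <<'E'
import numpy as np,cv2
from plant import readout,optics,hand_in,robot
def cam(n):
    c=optics.get_calibration(n);return np.array(c["K"]),cv2.Rodrigues(np.array(c["rvec"],float))[0],np.array(c["tvec"],float).ravel()
def shot(n):
    p,d=optics.read_camera(n);np.savez(f"pics/{n}.npz",p=p,d=d);return p,d
def load(n):
    z=np.load(f"pics/{n}.npz");return z["p"],z["d"]
def pt(n,u,v,z=None,d=None):
    K,R,t=cam(n);r=np.linalg.solve(K,np.array([u,v,1.]))
    if z is None: return R.T@(r*d-t)
    C=-R.T@t;w=R.T@r;return C+w*(z-C[2])/w[2]
def cloud(n,d):
    K,R,t=cam(n);h,w=d.shape;u,v=np.meshgrid(np.arange(w),np.arange(h))
    r=np.stack([u,v,np.ones_like(u)],-1)@np.linalg.inv(K).T
    return (r*d[...,None]-t)@R
def proj(n,P):
    K,R,t=cam(n);q=K@(R@np.array(P,float)+t);return q[:2]/q[2]
E
python3 - <<'E'
from h import *
for n in("scene","top"):
    p,d=shot(n);cv2.imwrite(f"pics/{n}0.png",p);K,R,t=cam(n);print(n,K.round(1).tolist(),(-R.T@t).round(3),R.round(2).tolist())
s=readout.get_state();print({k:np.round(v,3).tolist() for k,v in s.items()})
E
```

```text
pics
scene [[448.7, 0.0, 276.6], [0.0, 448.7, 204.1], [0.0, 0.0, 1.0]] [ 1.205 -0.213  1.124] [[0.32, 0.95, -0.02], [0.78, -0.27, -0.57], [-0.54, 0.17, -0.82]]
top [[436.8, 0.0, 275.5], [0.0, 436.8, 204.9], [0.0, 0.0, 1.0]] [ 0.234 -0.015  1.336] [[0.01, -1.0, -0.0], [-0.98, -0.01, -0.21], [0.21, 0.01, -0.98]]
{'time': 0.1, 'joint_pos': [-1.264, 0.69, -0.195, 1.566, 0.157, 0.903, -0.215], 'qd': [0.001, -0.003, 0.001, -0.003, -0.002, -0.001, -0.0], 'tau': [-0.003, -52.85, -1.271, -15.384, -0.053, 0.002, 0.0], 'tcp_pos': [0.168, 0.601, 0.255], 'orientation': [0.136, 0.991, -0.001, -0.0], 'contact_force': [-0.367, -0.974, 0.239], 'torque': [0.004, 0.033, -0.035], 'gripper_width': 0.999}
```

View pics/scene0.png

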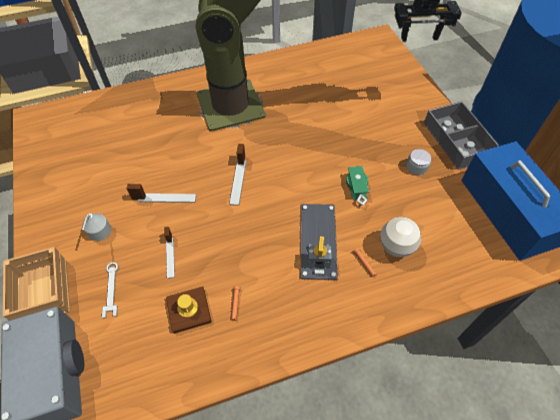

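View pics/top0.png

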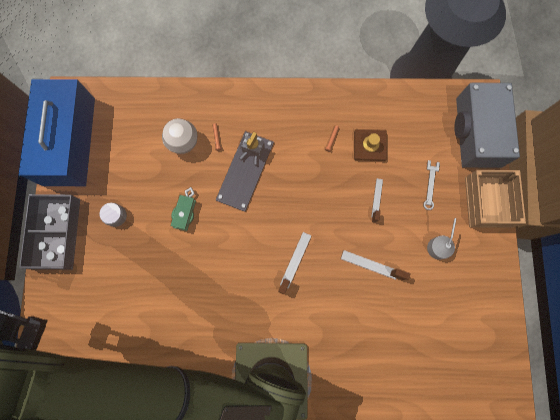

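The scene view shows three gauges, at about (240,170), (160,195) and (170,250). The adjuster is at (319,240), with its mouth toward the robot. I'll enlarge these areas to measure them.

```bash
python3 - <<'E'
from h import *
p,d=load("top")
a=cv2.resize(p[160:300,270:420],None,fx=5,fy=5,interpolation=cv2.INTER_CUBIC);cv2.imwrite("pics/c1.png",cv2.resize(p[170:300,270:420],(750,600*130*5//650-0) if 0 else (690,598),interpolation=cv2.INTER_CUBIC))
cv2.imwrite("pics/c2.png",cv2.resize(p[120:220,205:285],(480,600),interpolation=cv2.INTER_CUBIC))
p,d=load("scene")
cv2.imwrite("pics/c3.png",cv2.resize(p[195:290,290:350],None,fx=6,fy=6,interpolation=cv2.INTER_CUBIC))
cv2.imwrite("pics/c4.png",cv2.resize(p[135:285,120:260],None,fx=4,fy=4,interpolation=cv2.INTER_CUBIC))
E
```

```text
(no output)
```

View pics/c1.png

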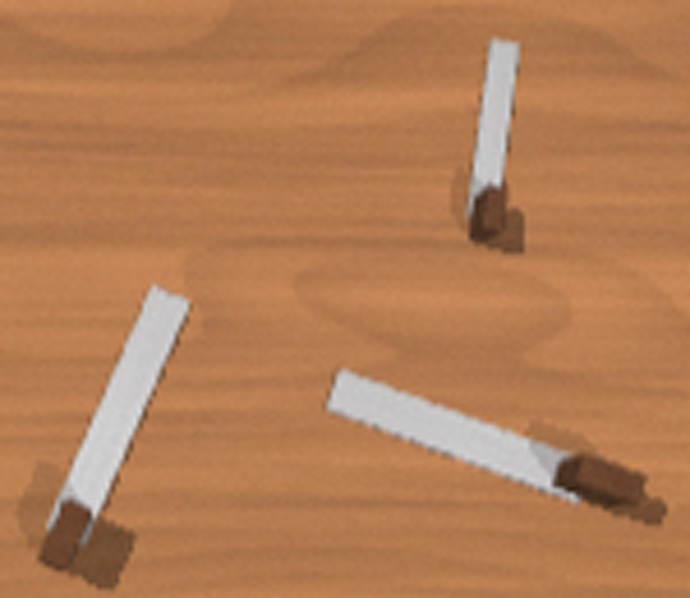

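View pics/c2.png

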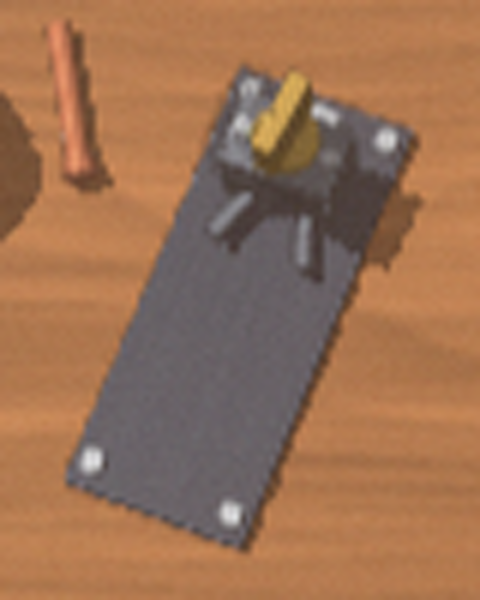

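View pics/c3.png

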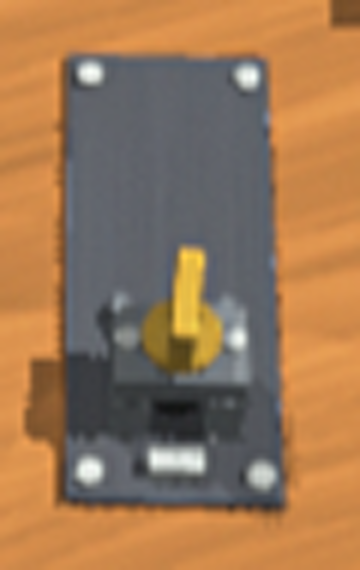

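View pics/c4.png

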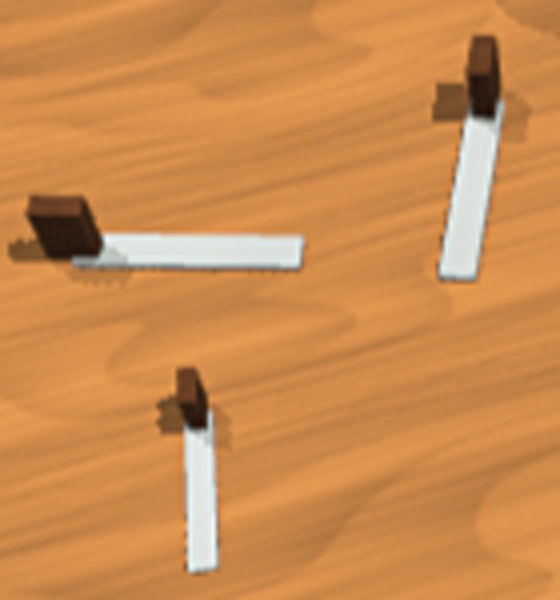

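```bash
python3 - <<'E'
from h import *
def T(n,x,y,z,s,o): return pt(n,x/s+o[0]-.5+.5/s,y/s+o[1]-.5+.5/s,z)
t=lambda x,y,z=.004:T("top",x,y,z,4.6,(270,170))
s=lambda x,y,z=.004:T("scene",x,y,z,4,(120,135))
N=np.linalg.norm
for nm,f,a,b in [("A",t,(152,287),(188,301)),("B",t,(343,370),(328,410)),("C",t,(492,40),(518,43)),
  ("As",s,(440,279),(476,279)),("Bs",s,(303,237),(301,269)),("Cs",s,(190,573),(217,570))]:
    A,B=f(*a),f(*b);print(nm,N(A-B).round(4),((A+B)/2).round(4))
# heights of grips from cloud
for n in("top","scene"):
    p,d=load(n);P=cloud(n,d);g=p.max(2)<110
    for nm,c in dict(A=(.36,-.03),B=(.40,-.33),C=(.6,-.28)).items():
        m=g&(P[...,2]>.015)&(N(P[...,:2]-c,axis=-1)<.1)
        Q=P[m];
        if len(Q)==0: print(nm,0);continue
        top=Q[Q[:,2]>Q[:,2].max()-.006];r=cv2.minAreaRect((top[:,:2]*1000).astype(np.float32))
        print(n,nm,len(Q),Q[:,2].max().round(4),r)
E
```

```text
A 0.0257 [ 0.4252 -0.1046  0.004 ]
B 0.0285 [ 0.3622 -0.2137  0.004 ]
C 0.0178 [ 0.6018 -0.3351  0.004 ]
As 0.0274 [ 0.4268 -0.1045  0.004 ]
Bs 0.0302 [ 0.3636 -0.2112  0.004 ]
Cs 0.0184 [ 0.6035 -0.3345  0.004 ]
top A 40 0.0715 ((271.66253662109375, -37.5183219909668), (15.47225284576416, 22.721248626708984), 64.67119598388672)
top B 91 0.07 ((310.1121520996094, -362.1328125), (7.968410015106201, 18.297626495361328), 18.83311653137207)
top C 277 0.0572 ((696.4112548828125, -301.27392578125), (7.142350196838379, 0.0), -104.6302490234375)
scene A 110 0.0682 ((270.8980712890625, -36.362770080566406), (15.239592552185059, 30.179018020629883), 52.945770263671875)
scene B 178 0.0653 ((314.6871032714844, -368.08758544921875), (11.596906661987305, 26.454252243041992), 22.54140853881836)
scene C 112 0.0244 ((680.9810180664062, -305.3104553222656), (96.96946716308594, 32.45399856567383), 86.37637329101562)
```

```bash
python3 - <<'E'
from h import *
p,d=load("top")
cv2.imwrite("pics/c5.png",cv2.resize(p[170:230,355:405],(500,600),interpolation=cv2.INTER_CUBIC))
p,d=load("scene")
cv2.imwrite("pics/c6.png",cv2.resize(p[222:282,145:195],(500,600),interpolation=cv2.INTER_CUBIC))
for n,c in(("top",(355,170,50,60)),("scene",(145,222,50,60))):
    p,d=load(n);P=cloud(n,d)
    x,y,w,h=c;m=np.zeros(d.shape,bool);m[y:y+h,x:x+w]=1
    Q=P[m&(P[...,2]>.02)];top=Q[Q[:,2]>Q[:,2].max()-.006]
    print(n,len(Q),Q[:,2].max(),cv2.minAreaRect((top[:,:2]*1000).astype(np.float32)),cv2.minAreaRect((Q[:,:2]*1000).astype(np.float32)))
E
```

```text
top 74 1.3363555009967867 ((233.8514862060547, -15.04171085357666), (0.0, 0.0), 0.0) ((356.2203063964844, -173.5862274169922), (26.279739379882812, 399.68896484375), 41.4237174987793)
scene 93 1.1241076337218812 ((1205.19970703125, -212.57533264160156), (0.0, 0.0), 0.0) ((834.6602783203125, -269.6549377441406), (749.5453491210938, 20.302555084228516), 7.205702781677246)
```

View pics/c5.png

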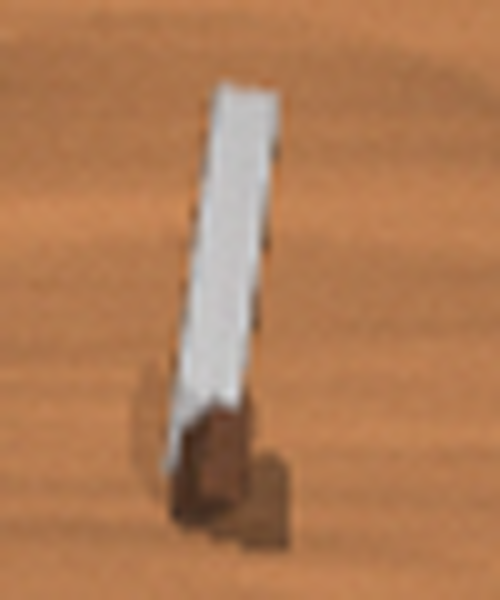

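View pics/c6.png

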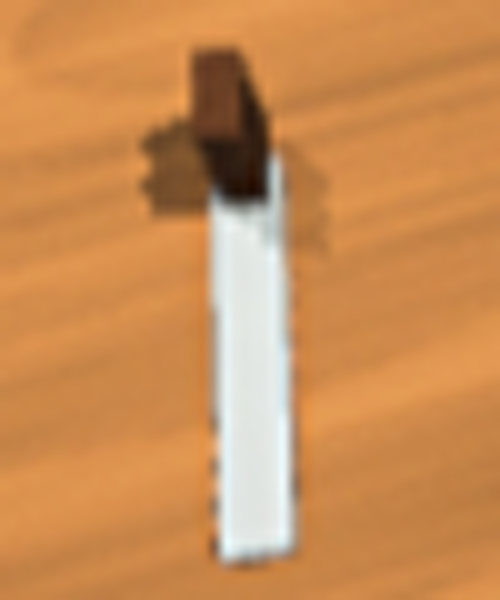

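```bash
python3 - <<'E'
from h import *
def T(n,x,y,z,o): return pt(n,x/10+o[0]-.45,y/10+o[1]-.45,z)
t=lambda x,y,z=.004:T("top",x,y,z,(355,170));s=lambda x,y,z=.004:T("scene",x,y,z,(145,222))
N=np.linalg.norm
def rep(nm,f,L,R):
    # L,R: pts along left/right edges, first is tip
    L=[f(*a) for a in L];R=[f(*a) for a in R]
    tip=(L[0]+R[0])/2;dv=[(e[0]-e[1])[:2] for e in(L,R)]
    dd=sum(v/N(v) for v in dv);dd/=N(dd);n=np.array([-dd[1],dd[0]])
    print(nm,"tip",tip.round(4),"yaw",[np.degrees(np.arctan2(v[1],v[0])).round(1) for v in dv],"w",abs(n@(L[0]-R[0])[:2]).round(4));return tip,dd
for nm,f,L,R,g in(("top",t,[(218,83),(168,470)],[(279,92),(240,405)],[(203,425),(225,398),(250,410),(240,495),(205,500)]),
 ("scn",s,[(218,563),(210,200)],[(296,552),(280,155)],[(193,50),(240,50),(243,135),(200,140)])):
    tip,dd=rep(nm,f,L,R)
    G=np.array([f(*a,.045) for a in g]);c=G.mean(0)
    print("grip",G.round(4)[:,:2].tolist(),c.round(4),"dist",dd@(tip-c)[:2],"lat",(tip-c)[:2]@[-dd[1],dd[0]],N(G[0]-G[-1]),N(G[1]-G[0]))
for n,x,y in(("scene",220,90),("scene",218,110),("top",225,450),("top",225,430)):
    p,d=load(n);o=(145,222) if n=="scene" else (355,170);u,v=round(x/10+o[0]-.45),round(y/10+o[1]-.45)
    print(n,pt(n,u,v,d=d[v,u]).round(4))
E
```

```text
top tip [ 0.6029 -0.3352  0.004 ] yaw [np.float64(-9.2), np.float64(-9.1)] w 0.0193
grip [[0.4862, -0.3075], [0.4946, -0.3145], [0.491, -0.3218], [0.465, -0.3178], [0.4634, -0.3073]] [ 0.48   -0.3138  0.045 ] dist 0.12468920683064287 lat -0.0015344407064354965 0.022900877785112694 0.010848062589218789
scn tip [ 0.6027 -0.3351  0.004 ] yaw [np.float64(-9.6), np.float64(-9.2)] w 0.0212
grip [[0.463, -0.3176], [0.4674, -0.3049], [0.4954, -0.3094], [0.493, -0.3212]] [ 0.4797 -0.3133  0.045 ] dist 0.12493403902320861 lat -0.0014416190671909417 0.030276404930526305 0.01339621036109609
scene [ 0.4823 -0.3116  0.0476]
scene [ 0.4856 -0.3158  0.0442]
top [ 0.4774 -0.3137  0.0446]
top [ 0.4826 -0.313   0.049 ]
```

```bash
python3 - <<'E'
from h import *
def T(n,x,y,z,o): return pt(n,x/6+o[0]-.42,y/6+o[1]-.42,z)
t=lambda x,y,z=.008:T("top",x,y,z,(205,120));s=lambda x,y,z=.008:T("scene",x,y,z,(290,195))
N=np.linalg.norm
# order: mouth-left, mouth-right, far-right, far-left
for f,c in((t,[(68,482),(245,549),(415,130),(243,66)]),(s,[(65,58),(267,58),(285,507),(62,500)])):
    C=np.array([f(*a) for a in c])[:,:2]
    print(C.round(4).tolist(),[N(C[i]-C[i-1]).round(4) for i in range(4)])
    for a,b in((0,3),(1,2)):v=C[b]-C[a];print(np.degrees(np.arctan2(v[1],v[0])).round(2))
    dx=(C[2]+C[3]-C[0]-C[1]);dx/=N(dx);ctr=C.mean(0);print("axis",np.degrees(np.arctan2(dx[1],dx[0])).round(2),"origin",(ctr+dx*.0725).round(4))
for z,p in((.075,(290,145)),):print(t(290,145,z))
print("knob disc bottom-of-top scene", s(182,335,.075), "bar top ends",s(180,255,.111),s(192,255,.111),s(185,335,.111),"top view bar",t(298,75,.111),t(262,135,.111))
E
```

```text
[[0.5276, 0.1776], [0.493, 0.0848], [0.7219, -0.0007], [0.7574, 0.0921]] [np.float64(0.2451), np.float64(0.099), np.float64(0.2443), np.float64(0.0993)]
-20.41
-20.47
axis -20.44 origin [0.6929 0.0631]
[[0.4953, 0.0844], [0.5288, 0.1801], [0.7583, 0.0923], [0.7222, -0.0014]] [np.float64(0.2425), np.float64(0.1014), np.float64(0.2456), np.float64(0.1004)]
-20.71
-20.94
axis -20.83 origin [0.6939 0.0631]
[0.68871159 0.06188088 0.075     ]
knob disc bottom-of-top scene [0.69404926 0.06355053 0.075     ] bar top ends [0.67469958 0.06789762 0.111     ] [0.67641072 0.07281053 0.111     ] [0.71200822 0.05528044 0.111     ] top view bar [0.7122594  0.05645752 0.111     ] [0.68080261 0.07359    0.111     ]
```

Gauge C matches the size given: grip-to-tip 125 mm, 20 mm wide, about 45 mm high. A and B are larger look-alikes. The adjuster plate measures 245 x 100 mm, with its origin near (0.693, 0.063) and yaw about -20.6°. I'll move over gauge C.

```bash
python3 -m inch '[{"tx":26,"ty":-42,"spin":0.011},{"tx":26,"ty":-42,"spin":0.011},{"tx":26,"ty":-42,"spin":0.011},{"tx":26,"ty":-42,"spin":0.011},{"tx":26,"ty":-42,"spin":0.011},{"tx":26,"ty":-42,"spin":0.011},{"tx":26,"ty":-42,"spin":0.011},{"tx":26,"ty":-42,"spin":0.011},{"tx":26,"ty":-42,"spin":0.011},{"tx":26,"ty":-42,"spin":0.011}]' 1
python3 -m inch '[{"tx":5,"ty":-49},{"tx":5,"ty":-49},{"tx":5,"ty":-49},{"tx":5,"ty":-49},{"tx":5,"ty":-49},{"tx":5,"ty":-49},{"tx":5,"ty":-49},{"tx":5,"ty":-49},{"tx":5,"ty":-49},{"tx":5,"ty":-49}]'
cat > st.py <<'E'
from h import *
from scipy.spatial.transform import Rotation as R
s=readout.get_state();M=R.from_quat(s["orientation"]).as_matrix()
print("t",round(s["time"],2),"tcp",np.round(s["tcp_pos"],4),"yaw_y",np.degrees(np.arctan2(M[1,1],M[0,1])).round(2),"zax",M[:,2].round(3),"F",np.round(s["contact_force"],2),"M",np.round(s["torque"],3),"w",round(float(s["gripper_width"]),3),"q",np.round(s["joint_pos"],2))
E
python3 st.py
```

```text
t 0.1 tcp [0.1683 0.6014 0.255 ] yaw_y 74.37 zax [-0.    -0.002 -1.   ] F [-0.37 -0.97  0.24] M [ 0.004  0.033 -0.035] w 0.999 q [-1.26  0.69 -0.19  1.57  0.16  0.9  -0.22]invalid input at $[0]: expected keys tx, ty, tz, spin
invalid input at $[0]: expected keys tx, ty, tz, spin
```

```bash
python3 -m inch '[{"tx":26,"ty":-42,"tz":0,"spin":0.011},{"tx":26,"ty":-42,"tz":0,"spin":0.011},{"tx":26,"ty":-42,"tz":0,"spin":0.011},{"tx":26,"ty":-42,"tz":0,"spin":0.011},{"tx":26,"ty":-42,"tz":0,"spin":0.011},{"tx":26,"ty":-42,"tz":0,"spin":0.011},{"tx":26,"ty":-42,"tz":0,"spin":0.011},{"tx":26,"ty":-42,"tz":0,"spin":0.011},{"tx":26,"ty":-42,"tz":0,"spin":0.011},{"tx":26,"ty":-42,"tz":0,"spin":0.011}]' 1
python3 -m inch '[{"tx":5,"ty":-49,"tz":0,"spin":0},{"tx":5,"ty":-49,"tz":0,"spin":0},{"tx":5,"ty":-49,"tz":0,"spin":0},{"tx":5,"ty":-49,"tz":0,"spin":0},{"tx":5,"ty":-49,"tz":0,"spin":0},{"tx":5,"ty":-49,"tz":0,"spin":0},{"tx":5,"ty":-49,"tz":0,"spin":0},{"tx":5,"ty":-49,"tz":0,"spin":0},{"tx":5,"ty":-49,"tz":0,"spin":0},{"tx":5,"ty":-49,"tz":0,"spin":0}]'
python3 st.py
```

```text
time: 1.1
tcp_pos: [0.429, 0.18, 0.2556]
orientation: [0.081, 0.997, -0.0, -0.0]
contact_force: [2.2, 0.0, -0.6]
gripper_width: 1.003
time: 2.1
tcp_pos: [0.4779, -0.3102, 0.2555]
orientation: [0.081, 0.997, 0.0, -0.0]
contact_force: [0.7, 0.7, 1.1]
gripper_width: 1.0
t 2.1 tcp [ 0.4779 -0.3102  0.2555] yaw_y 80.65 zax [-0.     0.001 -1.   ] F [0.66 0.74 1.08] M [ 0.011 -0.09  -0.023] w 1.0 q [ 0.7   0.63 -0.34  1.73  0.27  0.83  1.64]
```

```bash
python3 -m inch '[{"tx":1,"ty":-3,"tz":-30,"spin":0},{"tx":0,"ty":0,"tz":-40,"spin":0},{"tx":0,"ty":0,"tz":-40,"spin":0},{"tx":0,"ty":0,"tz":-30,"spin":0},{"tx":0,"ty":0,"tz":-15,"spin":0},{"tx":0,"ty":0,"tz":-5,"spin":0},{"tx":0,"ty":0,"tz":0,"spin":0},{"tx":0,"ty":0,"tz":0,"spin":0},{"tx":0,"ty":0,"tz":0,"spin":0},{"tx":0,"ty":0,"tz":0,"spin":0}]' -0.2
python3 st.py; python3 - <<'E'
from h import *
p,d=shot("scene");print(proj("scene",[.48,-.315,.045]));cv2.imwrite("pics/g1.png",cv2.resize(p[180:290,120:220],None,fx=5,fy=5,interpolation=cv2.INTER_CUBIC))
E
```

```text
time: 3.1
tcp_pos: [0.4799, -0.3114, 0.0967]
orientation: [0.081, 0.997, -0.0, 0.001]
contact_force: [-0.4, -0.5, 0.2]
gripper_width: 0.4
t 3.1 tcp [ 0.4799 -0.3114  0.0967] yaw_y 80.67 zax [ 0.002 -0.001 -1.   ] F [-0.44 -0.51  0.23] M [ 0.019 -0.049 -0.01 ] w 0.4 q [ 0.63  0.86 -0.23  1.85  0.39  0.48  1.54]
[165.86210398 231.15903673]
```

View pics/g1.png

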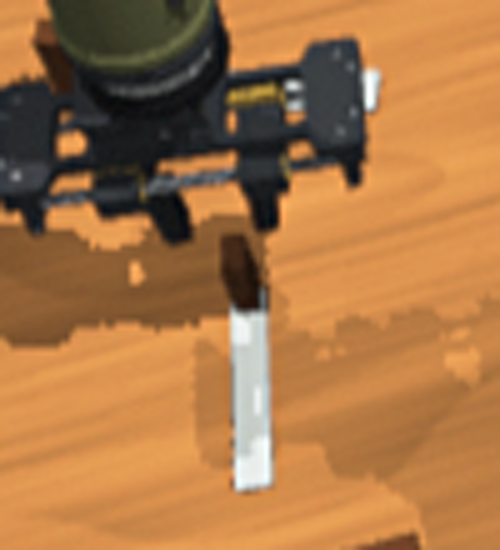

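The fingers straddle gauge C's grip, which is at about (240,265) in the crop. I'll descend and close.

```bash
python3 -m inch '[{"tx":0,"ty":-3,"tz":-15,"spin":0},{"tx":0,"ty":0,"tz":-20,"spin":0},{"tx":0,"ty":0,"tz":-15,"spin":0},{"tx":0,"ty":0,"tz":-10,"spin":0},{"tx":0,"ty":0,"tz":-6,"spin":0},{"tx":0,"ty":0,"tz":0,"spin":0},{"tx":0,"ty":0,"tz":0,"spin":0},{"tx":0,"ty":0,"tz":0,"spin":0},{"tx":0,"ty":0,"tz":0,"spin":0},{"tx":0,"ty":0,"tz":0,"spin":0}]'
python3 st.py
python3 -m inch '[{"tx":0,"ty":0,"tz":0,"spin":0},{"tx":0,"ty":0,"tz":0,"spin":0},{"tx":0,"ty":0,"tz":0,"spin":0},{"tx":0,"ty":0,"tz":0,"spin":0},{"tx":0,"ty":0,"tz":0,"spin":0},{"tx":0,"ty":0,"tz":0,"spin":0},{"tx":0,"ty":0,"tz":20,"spin":0},{"tx":0,"ty":0,"tz":40,"spin":0},{"tx":0,"ty":0,"tz":40,"spin":0},{"tx":0,"ty":0,"tz":20,"spin":0}]' -1 30
python3 st.py
```

```text
time: 4.15
tcp_pos: [0.4796, -0.3143, 0.0302]
orientation: [0.081, 0.997, -0.0, 0.0]
contact_force: [-0.7, -0.3, 0.2]
gripper_width: 0.4
t 4.15 tcp [ 0.4796 -0.3143  0.0302] yaw_y 80.67 zax [ 0.001 -0.    -1.   ] F [-0.7  -0.35  0.23] M [ 0.016  0.038 -0.024] w 0.4 q [ 0.6   0.97 -0.18  1.85  0.42  0.36  1.51]
time: 5.15
tcp_pos: [0.4804, -0.3146, 0.1526]
orientation: [0.081, 0.997, -0.001, 0.002]
contact_force: [0.7, -1.4, -1.5]
gripper_width: 0.155
t 5.15 tcp [ 0.4804 -0.3146  0.1526] yaw_y 80.67 zax [ 0.003 -0.002 -1.   ] F [ 0.73 -1.38 -1.48] M [-0.06  -0.    -0.002] w 0.155 q [ 0.66  0.77 -0.28  1.81  0.35  0.6   1.57]
```

```bash
python3 -m inch '[{"tx":4,"ty":30,"tz":0,"spin":-0.02},{"tx":4,"ty":46,"tz":0,"spin":-0.02},{"tx":4,"ty":46,"tz":0,"spin":-0.02},{"tx":4,"ty":46,"tz":0,"spin":-0.02},{"tx":4,"ty":46,"tz":0,"spin":-0.02},{"tx":4,"ty":46,"tz":0,"spin":-0.02},{"tx":4,"ty":46,"tz":0,"spin":-0.02},{"tx":4,"ty":46,"tz":0,"spin":-0.02},{"tx":4,"ty":46,"tz":0,"spin":-0.02},{"tx":4,"ty":45,"tz":0,"spin":-0.017}]'
python3 -m inch '[{"tx":0,"ty":0,"tz":0,"spin":0},{"tx":0,"ty":0,"tz":-30,"spin":0},{"tx":0,"ty":0,"tz":-30,"spin":0},{"tx":0,"ty":0,"tz":-20,"spin":0},{"tx":0,"ty":0,"tz":-10,"spin":0},{"tx":0,"ty":0,"tz":0,"spin":0},{"tx":0,"ty":0,"tz":0,"spin":0},{"tx":0,"ty":0,"tz":0,"spin":0},{"tx":0,"ty":0,"tz":0,"spin":0},{"tx":0,"ty":0,"tz":0,"spin":0}]'
python3 st.py;  python3 - <<'E'
from h import *
p,d=shot("scene");cv2.imwrite("pics/s1.png",cv2.resize(p[170:290,280:370],None,fx=5,fy=5,interpolation=cv2.INTER_CUBIC))
p,d=shot("top");cv2.imwrite("pics/t1.png",cv2.resize(p[120:230,200:300],None,fx=5,fy=5,interpolation=cv2.INTER_CUBIC))
E
```

```text
time: 6.15
tcp_pos: [0.519, 0.131, 0.1496]
orientation: [0.179, 0.984, -0.0, -0.0]
contact_force: [0.3, 1.0, -0.1]
gripper_width: 0.155
time: 7.15
tcp_pos: [0.5198, 0.129, 0.0604]
orientation: [0.179, 0.984, 0.0, 0.001]
contact_force: [0.4, -0.0, -0.8]
gripper_width: 0.16
t 7.15 tcp [0.5198 0.129  0.0604] yaw_y 69.38 zax [ 0.001  0.    -1.   ] F [ 0.36 -0.   -0.79] M [-0.02   0.034 -0.002] w 0.16 q [-0.29  0.89 -0.06  1.97  0.16  0.28  0.73]
```

View pics/s1.png

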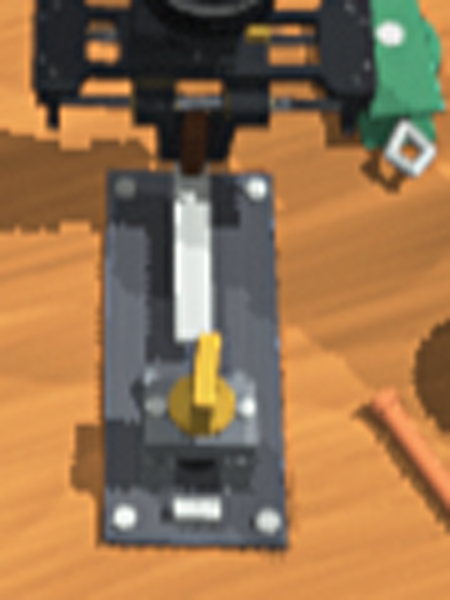

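View pics/t1.png

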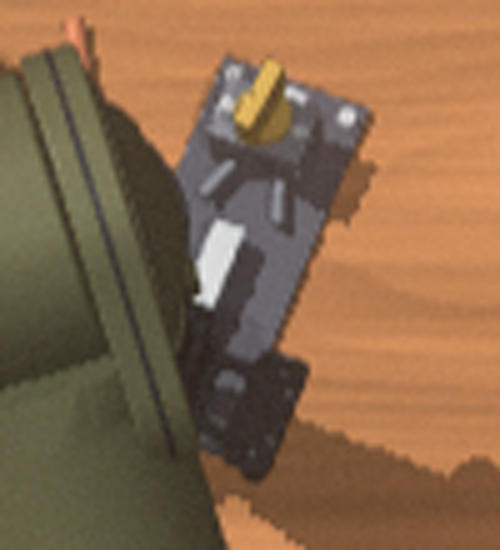

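The blade is aligned above the plate, with its tip at about (194,340) in the scene crop. I'll compare that with the adjuster axis and measure the knob bar at the same time.

```bash
python3 - <<'E'
from h import *
def T(n,x,y,z,o): return pt(n,x/5+o[0]-.4,y/5+o[1]-.4,z)
a=np.radians(-20.6);X=np.array([np.cos(a),np.sin(a)]);Y=np.array([-X[1],X[0]]);O=np.array([.6934,.0631])
def A(p):return (np.round([(p[:2]-O)@X*1000,(p[:2]-O)@Y*1000],1)).tolist()
s=lambda x,y,z:A(T("scene",x,y,z,(280,170)));t=lambda x,y,z:A(T("top",x,y,z,(200,120)))
print("tip s",s(176,342,.034),s(212,338,.034),"back edges",s(176,195,.034),s(210,195,.034))
print("tip t",t(216,220,.034),t(245,228,.034))
print("stop top s",s(177,497,.020),s(218,494,.020))
print("bridge top front corners s",s(150,375,.065),s(257,372,.065),"back",s(145,445,.065),s(260,445,.065))
print("bar ends s",s(198,335,.111),s(220,335,.111),s(212,405,.111),s(192,405,.111))
print("bar t",t(262,60,.111),t(285,68,.111),t(258,112,.111),t(236,100,.111))
print("guides t",t(202,193,.024),t(232,160,.024),t(281,230,.024),t(278,185,.024))
E
```

```text
tip s [-61.1, -9.7] [-64.2, 10.4] back edges [-160.5, -8.3] [-160.9, 11.6]
tip t [-62.7, 10.0] [-61.0, -8.8]
stop top s [27.8, -9.7] [25.5, 12.5]
bridge top front corners s [-22.1, -26.0] [-25.4, 31.6] back [20.2, -28.9] [18.7, 31.7]
bar ends s [-20.6, -3.0] [-20.9, 8.4] [20.6, 3.3] [20.9, -6.9]
bar t [19.0, 7.2] [19.2, -7.4] [-12.1, -2.7] [-9.8, 12.3]
guides t [-46.8, 26.7] [-19.9, 17.3] [-51.5, -28.5] [-24.8, -15.9]
```

```bash
python3 -m inch '[{"tx":0,"ty":0,"tz":-10,"spin":0},{"tx":0,"ty":0,"tz":-7,"spin":0},{"tx":0,"ty":0,"tz":-4,"spin":0},{"tx":0,"ty":0,"tz":0,"spin":0},{"tx":0,"ty":0,"tz":0,"spin":0},{"tx":6,"ty":-2.25,"tz":0,"spin":0},{"tx":9.4,"ty":-3.5,"tz":0,"spin":0},{"tx":9.4,"ty":-3.5,"tz":0,"spin":0},{"tx":6,"ty":-2.25,"tz":0,"spin":0},{"tx":0,"ty":0,"tz":0,"spin":0}]'
python3 st.py;  python3 - <<'E'
from h import *
p,d=shot("scene");cv2.imwrite("pics/s2.png",cv2.resize(p[170:290,280:370],None,fx=5,fy=5,interpolation=cv2.INTER_CUBIC))
p,d=shot("top");cv2.imwrite("pics/t2.png",cv2.resize(p[120:200,220:290],None,fx=7,fy=7,interpolation=cv2.INTER_CUBIC))
E
```

```text
time: 8.25
tcp_pos: [0.5518, 0.1165, 0.0389]
orientation: [0.18, 0.984, 0.0, 0.001]
contact_force: [-0.4, -0.7, -0.5]
gripper_width: 0.155
t 8.25 tcp [0.5518 0.1165 0.0389] yaw_y 69.28 zax [ 0.002  0.    -1.   ] F [-0.42 -0.71 -0.52] M [0.04  0.009 0.055] w 0.155 q [-0.25  0.94 -0.07  1.89  0.17  0.31  0.75]
```

View pics/s2.png

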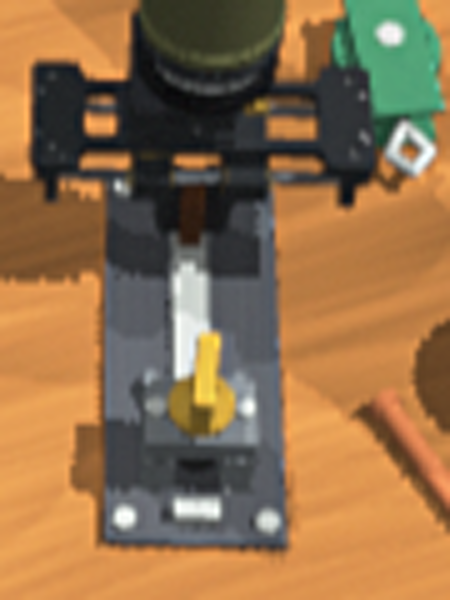

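View pics/t2.png

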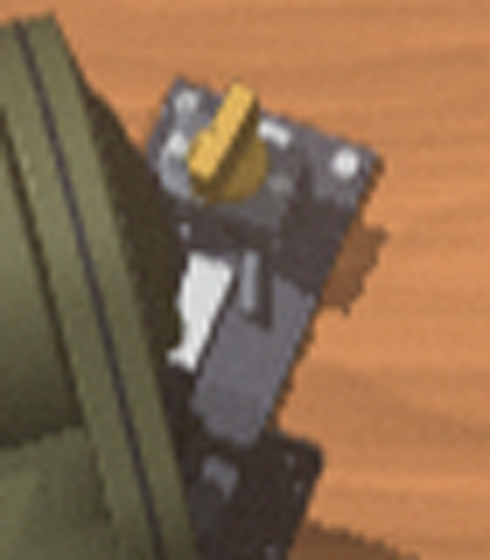

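```bash
python3 -m inch '[{"tx":4,"ty":-1.5,"tz":0,"spin":0},{"tx":5,"ty":-1.9,"tz":0,"spin":0},{"tx":5,"ty":-1.9,"tz":0,"spin":0},{"tx":5,"ty":-1.9,"tz":0,"spin":0},{"tx":5,"ty":-1.9,"tz":0,"spin":0},{"tx":5,"ty":-1.9,"tz":0,"spin":0},{"tx":5,"ty":-1.9,"tz":0,"spin":0},{"tx":4,"ty":-1.5,"tz":0,"spin":0},{"tx":0,"ty":0,"tz":0,"spin":0},{"tx":0,"ty":0,"tz":0,"spin":0}]'
python3 st.py
```

```text
time: 9.35
tcp_pos: [0.588, 0.1031, 0.0387]
orientation: [0.179, 0.984, 0.0, -0.0]
contact_force: [-0.0, -0.1, -0.5]
gripper_width: 0.158
t 9.35 tcp [0.588  0.1031 0.0387] yaw_y 69.38 zax [-0.  0. -1.] F [-0.   -0.08 -0.49] M [-0.026 -0.006 -0.004] w 0.158 q [-0.2   0.97 -0.09  1.78  0.18  0.4   0.79]
```

```bash
python3 -m inch '[{"tx":3,"ty":-1.1,"tz":0,"spin":0},{"tx":3,"ty":-1.1,"tz":0,"spin":0},{"tx":3,"ty":-1.1,"tz":0,"spin":0},{"tx":3,"ty":-1.1,"tz":0,"spin":0},{"tx":2,"ty":-0.8,"tz":0,"spin":0},{"tx":1,"ty":-0.4,"tz":0,"spin":0},{"tx":0,"ty":0,"tz":0,"spin":0},{"tx":0,"ty":0,"tz":0,"spin":0},{"tx":0,"ty":0,"tz":0,"spin":0},{"tx":0,"ty":0,"tz":0,"spin":0}]'
python3 st.py
python3 -m inch '[{"tx":1,"ty":-0.4,"tz":0,"spin":0},{"tx":1,"ty":-0.4,"tz":0,"spin":0},{"tx":1,"ty":-0.4,"tz":0,"spin":0},{"tx":0,"ty":0,"tz":0,"spin":0},{"tx":0,"ty":0,"tz":0,"spin":0},{"tx":0,"ty":0,"tz":0,"spin":0},{"tx":0,"ty":0,"tz":0,"spin":0},{"tx":0,"ty":0,"tz":0,"spin":0},{"tx":0,"ty":0,"tz":0,"spin":0},{"tx":0,"ty":0,"tz":0,"spin":0}]'
python3 st.py
```

```text
time: 10.35
tcp_pos: [0.603, 0.0975, 0.0387]
orientation: [0.179, 0.984, 0.0, -0.0]
contact_force: [-0.0, -0.2, -0.6]
gripper_width: 0.157
t 10.35 tcp [0.603  0.0975 0.0387] yaw_y 69.39 zax [-0.  0. -1.] F [-0.01 -0.23 -0.65] M [-0.058 -0.003  0.027] w 0.157 q [-0.18  0.98 -0.09  1.74  0.18  0.44  0.81]
time: 11.35
tcp_pos: [0.6052, 0.0965, 0.0385]
orientation: [0.179, 0.984, -0.0, -0.001]
contact_force: [-4.4, 2.2, -0.6]
gripper_width: 0.153
t 11.35 tcp [0.6052 0.0965 0.0385] yaw_y 69.41 zax [-0.002  0.    -1.   ] F [-4.41  2.21 -0.61] M [0.432 1.031 0.009] w 0.153 q [-0.18  0.98 -0.09  1.73  0.18  0.44  0.81]
```

Contact at the stop: 5 N along the channel, at the expected position. I'll settle the blade and release it.

```bash
python3 -m inch '[{"tx":-0.5,"ty":0.2,"tz":-0.3,"spin":0},{"tx":0,"ty":0,"tz":-0.3,"spin":0},{"tx":0,"ty":0,"tz":0,"spin":0},{"tx":0,"ty":0,"tz":0,"spin":0},{"tx":0,"ty":0,"tz":0,"spin":0},{"tx":0,"ty":0,"tz":0,"spin":0},{"tx":0,"ty":0,"tz":0,"spin":0},{"tx":0,"ty":0,"tz":0,"spin":0},{"tx":0,"ty":0,"tz":0,"spin":0},{"tx":0,"ty":0,"tz":0,"spin":0}]'
python3 st.py
python3 -m inch '[{"tx":0,"ty":0,"tz":0,"spin":0},{"tx":0,"ty":0,"tz":0,"spin":0},{"tx":0,"ty":0,"tz":0,"spin":0},{"tx":0,"ty":0,"tz":0,"spin":0},{"tx":0,"ty":0,"tz":0,"spin":0},{"tx":0,"ty":0,"tz":20,"spin":0},{"tx":0,"ty":0,"tz":30,"spin":0},{"tx":0,"ty":0,"tz":40,"spin":0},{"tx":0,"ty":0,"tz":40,"spin":0},{"tx":0,"ty":0,"tz":20,"spin":0}]' -0.3
python3 st.py
python3 -m inch '[{"tx":-30,"ty":10,"tz":10,"spin":0},{"tx":-40,"ty":0,"tz":10,"spin":0},{"tx":-20,"ty":0,"tz":0,"spin":0},{"tx":0,"ty":0,"tz":0,"spin":0},{"tx":0,"ty":0,"tz":0,"spin":0},{"tx":0,"ty":0,"tz":0,"spin":0},{"tx":0,"ty":0,"tz":0,"spin":0},{"tx":0,"ty":0,"tz":0,"spin":0},{"tx":0,"ty":0,"tz":0,"spin":0},{"tx":0,"ty":0,"tz":0,"spin":0}]'
python3 - <<'E'
from h import *
p,d=shot("scene");cv2.imwrite("pics/s3.png",cv2.resize(p[190:290,285:360],None,fx=6,fy=6,interpolation=cv2.INTER_CUBIC))
E
```

```text
time: 12.35
tcp_pos: [0.6051, 0.0966, 0.0381]
orientation: [0.179, 0.984, -0.0, -0.001]
contact_force: [-5.1, 1.2, 0.9]
gripper_width: 0.158
t 12.35 tcp [0.6051 0.0966 0.0381] yaw_y 69.4 zax [-0.001  0.    -1.   ] F [-5.12  1.19  0.88] M [0.387 0.978 0.001] w 0.158 q [-0.18  0.98 -0.09  1.73  0.18  0.44  0.81]
time: 13.35
tcp_pos: [0.6073, 0.0966, 0.1917]
orientation: [0.179, 0.984, 0.001, 0.002]
contact_force: [1.0, 0.2, 0.2]
gripper_width: 0.354
t 13.35 tcp [0.6073 0.0966 0.1917] yaw_y 69.37 zax [ 0.005  0.001 -1.   ] F [1.02 0.21 0.2 ] M [ 0.02  -0.026 -0.043] w 0.354 q [-0.16  0.75 -0.14  1.67  0.14  0.73  0.85]
time: 14.35
tcp_pos: [0.5158, 0.1064, 0.208]
orientation: [0.179, 0.984, 0.0, -0.0]
contact_force: [0.1, 0.7, -1.2]
gripper_width: 0.353
```

View pics/s3.png

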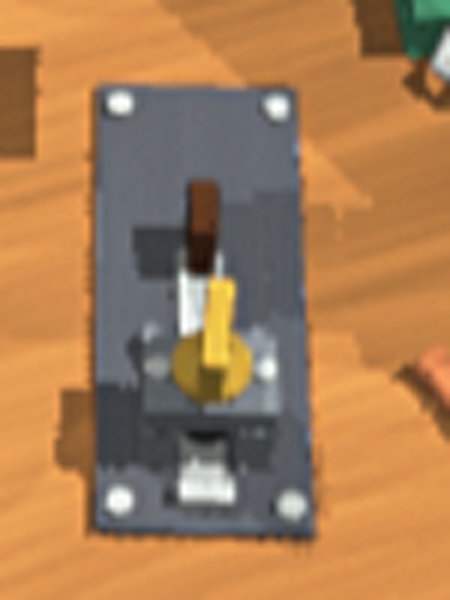

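The gauge is in. The grip stands at about (203,225), the blade runs under the bridge, and its end touches the stop at about (207,485). Next I'll measure the knob bar.

```bash
python3 - <<'E'
from h import *
p,d=shot("top");cv2.imwrite("pics/t3.png",cv2.resize(p[125:165,230:280],(750,600),interpolation=cv2.INTER_CUBIC))
def T(x,y,z): return pt("scene",x/6+285-.42,y/6+190-.42,z)
C=np.array([T(210,280,.111),T(235,280,.111),T(229,363,.111),T(205,361,.111)]);v=C[2]+C[3]-C[0]-C[1]
print(C.mean(0),np.degrees(np.arctan2(v[1],v[0])),np.linalg.norm(v)/2)
p,d=load("scene");P=cloud("scene",d);Q=P[(P[...,2]>.1)&(P[...,2]<.125)&(np.linalg.norm(P[...,:2]-[.6934,.0631],axis=-1)<.035)]
print(len(Q),cv2.minAreaRect((Q[:,:2]*1000).astype(np.float32)),Q.mean(0))
p,d=load("top");P=cloud("top",d);Q=P[(P[...,2]>.1)&(P[...,2]<.125)&(np.linalg.norm(P[...,:2]-[.6934,.0631],axis=-1)<.035)]
print(len(Q),cv2.minAreaRect((Q[:,:2]*1000).astype(np.float32)) if len(Q) else 0)
E
```

```text
[0.69254432 0.06528834 0.111     ] -25.223729564060207 0.04066892844622252
79 ((693.8863525390625, 63.4198112487793), (11.826253890991211, 46.614845275878906), 63.861534118652344) [0.69577985 0.06235044 0.10967533]
76 ((691.9749145507812, 64.52262878417969), (13.608587265014648, 44.099708557128906), 60.4657096862793)
```

View pics/t3.png

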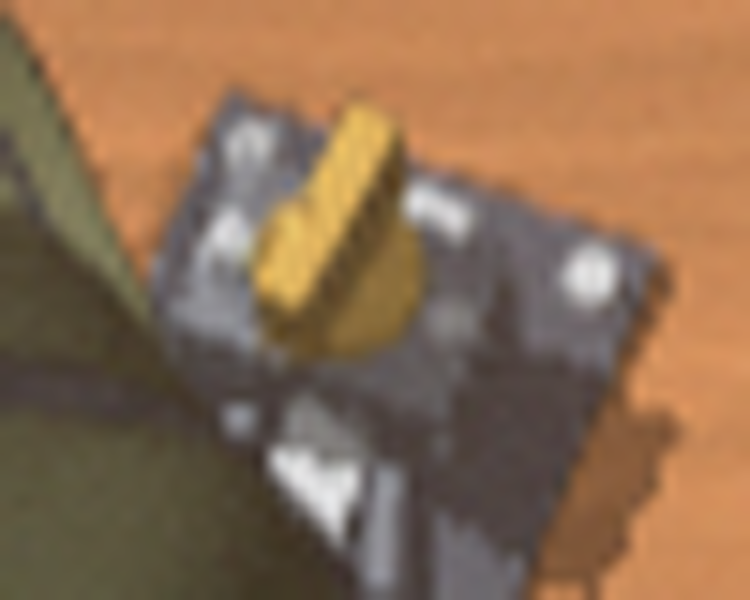

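```bash
python3 -m inch '[{"tx":17,"ty":-4,"tz":0,"spin":-0.02},{"tx":40,"ty":-10,"tz":0,"spin":-0.02},{"tx":40,"ty":-10,"tz":0,"spin":-0.02},{"tx":40,"ty":-10,"tz":0,"spin":-0.02},{"tx":30,"ty":-6,"tz":-10,"spin":-0.02},{"tx":10,"ty":-2.5,"tz":-20,"spin":-0.02},{"tx":0,"ty":0,"tz":-20,"spin":0},{"tx":0,"ty":0,"tz":-10,"spin":0},{"tx":0,"ty":0,"tz":0,"spin":0},{"tx":0,"ty":0,"tz":0,"spin":0}]'
python3 st.py
python3 - <<'E'
from h import *
p,d=shot("scene");cv2.imwrite("pics/s4.png",cv2.resize(p[170:290,280:370],None,fx=5,fy=5,interpolation=cv2.INTER_CUBIC))
E
```

```text
time: 15.45
tcp_pos: [0.6928, 0.0642, 0.1488]
orientation: [0.237, 0.971, 0.0, 0.0]
contact_force: [1.0, 0.6, 0.2]
gripper_width: 0.349
t 15.45 tcp [0.6928 0.0642 0.1488] yaw_y 62.53 zax [ 0.001  0.    -1.   ] F [0.96 0.56 0.19] M [ 0.023  0.008 -0.008] w 0.349 q [-0.11  0.91 -0.11  1.42  0.11  0.82  0.84]
```

View pics/s4.png

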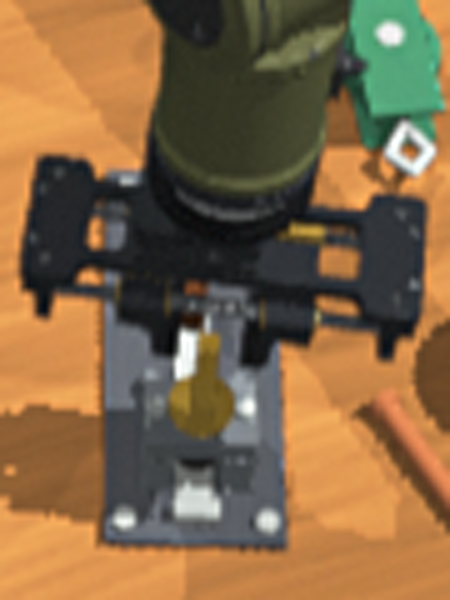

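The fingers straddle the bar at about (207,370). I'll descend and close.

```bash
python3 -m inch '[{"tx":0,"ty":0,"tz":-15,"spin":0},{"tx":0,"ty":0,"tz":-20,"spin":0},{"tx":0,"ty":0,"tz":-10,"spin":0},{"tx":0,"ty":0,"tz":-5,"spin":0},{"tx":0,"ty":0,"tz":0,"spin":0},{"tx":0,"ty":0,"tz":0,"spin":0},{"tx":0,"ty":0,"tz":0,"spin":0},{"tx":0,"ty":0,"tz":0,"spin":0},{"tx":0,"ty":0,"tz":0,"spin":0},{"tx":0,"ty":0,"tz":0,"spin":0}]'
python3 st.py
python3 -m inch '[{"tx":0,"ty":0,"tz":0,"spin":0},{"tx":0,"ty":0,"tz":0,"spin":0},{"tx":0,"ty":0,"tz":0,"spin":0},{"tx":0,"ty":0,"tz":0,"spin":0},{"tx":0,"ty":0,"tz":0,"spin":0},{"tx":0,"ty":0,"tz":0,"spin":0},{"tx":0,"ty":0,"tz":0,"spin":0},{"tx":0,"ty":0,"tz":0,"spin":0},{"tx":0,"ty":0,"tz":0,"spin":0},{"tx":0,"ty":0,"tz":0,"spin":0}]' -1 25
python3 st.py
```

```text
time: 16.5
tcp_pos: [0.6928, 0.0639, 0.0984]
orientation: [0.238, 0.971, 0.0, 0.0]
contact_force: [-0.3, 0.4, -0.1]
gripper_width: 0.351
t 16.5 tcp [0.6928 0.0639 0.0984] yaw_y 62.51 zax [ 0.  0. -1.] F [-0.28  0.41 -0.09] M [-0.026 -0.055 -0.007] w 0.351 q [-0.11  0.97 -0.1   1.44  0.12  0.74  0.83]
time: 17.5
tcp_pos: [0.6927, 0.064, 0.0981]
orientation: [0.238, 0.971, 0.0, -0.0]
contact_force: [-0.4, -0.2, -0.5]
gripper_width: 0.134
t 17.5 tcp [0.6927 0.064  0.0981] yaw_y 62.51 zax [ 0.  0. -1.] F [-0.36 -0.2  -0.48] M [-0.008  0.037 -0.047] w 0.134 q [-0.11  0.97 -0.1   1.44  0.12  0.74  0.83]
```

```bash
python3 -m inch '[{"tx":0,"ty":0,"tz":0,"spin":-0.02},{"tx":0,"ty":0,"tz":0,"spin":-0.02},{"tx":0,"ty":0,"tz":0,"spin":-0.02},{"tx":0,"ty":0,"tz":0,"spin":-0.02},{"tx":0,"ty":0,"tz":0,"spin":-0.02},{"tx":0,"ty":0,"tz":0,"spin":-0.02},{"tx":0,"ty":0,"tz":0,"spin":-0.02},{"tx":0,"ty":0,"tz":0,"spin":-0.02},{"tx":0,"ty":0,"tz":0,"spin":-0.02},{"tx":0,"ty":0,"tz":0,"spin":-0.02}]' >/dev/null
cat > sm.py <<'E'
from h import *
import time
from scipy.spatial.transform import Rotation as R
L=[]
for k in range(3):
    s=readout.get_state();L.append(s["torque"][2]);
    if k<2: optics.read_camera("top")
M=R.from_quat(s["orientation"]).as_matrix();y=np.degrees(np.arctan2(M[1,1],M[0,1]))
print("t",round(s["time"],2),"turned",np.radians(62.51-y).round(4),"Mz",np.round(L,3),"F",np.round(s["contact_force"],1),"w",round(float(s["gripper_width"]),3))
E
python3 sm.py
```

```text
t 18.6 turned 0.2007 Mz [ 0.072  0.003 -0.024] F [-0.2  0.3 -0.2] w 0.132
```

```bash
cat > sm.py <<'E'
from h import *
from scipy.spatial.transform import Rotation as R
L=[readout.get_state() for _ in range(3)];s=L[-1]
M=R.from_quat(s["orientation"]).as_matrix();y=np.degrees(np.arctan2(M[1,1],M[0,1]))
print("t",round(s["time"],2),"turned",np.radians(62.51-y).round(4),"Mz",np.round([a["torque"][2] for a in L],3),"tau7",np.round([a["tau"][6] for a in L],4),"qd7",np.round(s["qd"][6],3),"F",np.round(s["contact_force"],1),"w",round(float(s["gripper_width"]),3))
E
python3 sm.py
python3 -m inch '[{"tx":0,"ty":0,"tz":0,"spin":-0.01},{"tx":0,"ty":0,"tz":0,"spin":-0.01},{"tx":0,"ty":0,"tz":0,"spin":-0.01},{"tx":0,"ty":0,"tz":0,"spin":-0.01},{"tx":0,"ty":0,"tz":0,"spin":-0.01},{"tx":0,"ty":0,"tz":0,"spin":-0.01},{"tx":0,"ty":0,"tz":0,"spin":-0.01},{"tx":0,"ty":0,"tz":0,"spin":-0.01},{"tx":0,"ty":0,"tz":0,"spin":-0.01},{"tx":0,"ty":0,"tz":0,"spin":-0.01}]' >/dev/null; python3 sm.py
```

```text
t 18.6 turned 0.2007 Mz [-0.024 -0.024 -0.024] tau7 [-0.0794 -0.0794 -0.0794] qd7 0.012 F [-0.2  0.3 -0.2] w 0.132
t 19.6 turned 0.3008 Mz [0.07 0.07 0.07] tau7 [0.0405 0.0405 0.0405] qd7 -0.072 F [ 0.1 -0.2 -0.1] w 0.133
```

```bash
python3 -m inch '[{"tx":0,"ty":0,"tz":0,"spin":-0.01},{"tx":0,"ty":0,"tz":0,"spin":-0.01},{"tx":0,"ty":0,"tz":0,"spin":-0.01},{"tx":0,"ty":0,"tz":0,"spin":-0.01},{"tx":0,"ty":0,"tz":0,"spin":-0.01},{"tx":0,"ty":0,"tz":0,"spin":-0.01},{"tx":0,"ty":0,"tz":0,"spin":-0.01},{"tx":0,"ty":0,"tz":0,"spin":-0.01},{"tx":0,"ty":0,"tz":0,"spin":-0.01},{"tx":0,"ty":0,"tz":0,"spin":-0.01}]' >/dev/null; python3 sm.py
python3 -m inch '[{"tx":0,"ty":0,"tz":0,"spin":-0.01},{"tx":0,"ty":0,"tz":0,"spin":-0.01},{"tx":0,"ty":0,"tz":0,"spin":-0.01},{"tx":0,"ty":0,"tz":0,"spin":-0.01},{"tx":0,"ty":0,"tz":0,"spin":-0.01},{"tx":0,"ty":0,"tz":0,"spin":-0.01},{"tx":0,"ty":0,"tz":0,"spin":-0.01},{"tx":0,"ty":0,"tz":0,"spin":-0.01},{"tx":0,"ty":0,"tz":0,"spin":-0.01},{"tx":0,"ty":0,"tz":0,"spin":-0.01}]' >/dev/null; python3 sm.py
```

```text
t 20.6 turned 0.4009 Mz [0.051 0.051 0.051] tau7 [0.0403 0.0403 0.0403] qd7 -0.073 F [ 0.   0.5 -0.1] w 0.131
t 21.6 turned 0.5008 Mz [0.047 0.047 0.047] tau7 [0.0402 0.0402 0.0402] qd7 -0.072 F [ 0.   0.3 -0. ] w 0.131
```

Joint 7 torque is very repeatable at 0.0403 while turning freely, so I'll use it as the indicator.

```bash
python3 -m inch '[{"tx":0,"ty":0,"tz":0,"spin":-0.01},{"tx":0,"ty":0,"tz":0,"spin":-0.01},{"tx":0,"ty":0,"tz":0,"spin":-0.01},{"tx":0,"ty":0,"tz":0,"spin":-0.01},{"tx":0,"ty":0,"tz":0,"spin":-0.01},{"tx":0,"ty":0,"tz":0,"spin":-0.01},{"tx":0,"ty":0,"tz":0,"spin":-0.01},{"tx":0,"ty":0,"tz":0,"spin":-0.01},{"tx":0,"ty":0,"tz":0,"spin":-0.01},{"tx":0,"ty":0,"tz":0,"spin":-0.01}]' >/dev/null; python3 sm.py
python3 -m inch '[{"tx":0,"ty":0,"tz":0,"spin":-0.01},{"tx":0,"ty":0,"tz":0,"spin":-0.01},{"tx":0,"ty":0,"tz":0,"spin":-0.01},{"tx":0,"ty":0,"tz":0,"spin":-0.01},{"tx":0,"ty":0,"tz":0,"spin":-0.01},{"tx":0,"ty":0,"tz":0,"spin":-0.01},{"tx":0,"ty":0,"tz":0,"spin":-0.01},{"tx":0,"ty":0,"tz":0,"spin":-0.01},{"tx":0,"ty":0,"tz":0,"spin":-0.01},{"tx":0,"ty":0,"tz":0,"spin":-0.01}]' >/dev/null; python3 sm.py
```

```text
t 22.6 turned 0.6008 Mz [0.005 0.005 0.005] tau7 [0.0401 0.0401 0.0401] qd7 -0.075 F [ 1.1 -0.5 -0.5] w 0.134
t 23.6 turned 0.7008 Mz [0.025 0.025 0.025] tau7 [0.04 0.04 0.04] qd7 -0.074 F [-0.4 -0.1 -0.8] w 0.136
```

```bash
python3 -m inch '[{"tx":0,"ty":0,"tz":0,"spin":-0.01},{"tx":0,"ty":0,"tz":0,"spin":-0.01},{"tx":0,"ty":0,"tz":0,"spin":-0.01},{"tx":0,"ty":0,"tz":0,"spin":-0.01},{"tx":0,"ty":0,"tz":0,"spin":-0.01},{"tx":0,"ty":0,"tz":0,"spin":-0.01},{"tx":0,"ty":0,"tz":0,"spin":-0.01},{"tx":0,"ty":0,"tz":0,"spin":-0.01},{"tx":0,"ty":0,"tz":0,"spin":-0.01},{"tx":0,"ty":0,"tz":0,"spin":-0.01}]' >/dev/null; python3 sm.py
python3 -m inch '[{"tx":0,"ty":0,"tz":0,"spin":-0.01},{"tx":0,"ty":0,"tz":0,"spin":-0.01},{"tx":0,"ty":0,"tz":0,"spin":-0.01},{"tx":0,"ty":0,"tz":0,"spin":-0.01},{"tx":0,"ty":0,"tz":0,"spin":-0.01},{"tx":0,"ty":0,"tz":0,"spin":-0.01},{"tx":0,"ty":0,"tz":0,"spin":-0.01},{"tx":0,"ty":0,"tz":0,"spin":-0.01},{"tx":0,"ty":0,"tz":0,"spin":-0.01},{"tx":0,"ty":0,"tz":0,"spin":-0.01}]' >/dev/null; python3 sm.py
python3 - <<'E'
from h import *
p,d=shot("scene");cv2.imwrite("pics/s5.png",cv2.resize(p[170:290,280:370],None,fx=5,fy=5,interpolation=cv2.INTER_CUBIC))
E
```

```text
t 24.6 turned 0.8008 Mz [0.071 0.071 0.071] tau7 [0.04 0.04 0.04] qd7 -0.072 F [-0.3 -0.9 -0.3] w 0.13
t 25.6 turned 0.9008 Mz [0.012 0.012 0.012] tau7 [0.04 0.04 0.04] qd7 -0.075 F [-1.8  0.  -0.3] w 0.137
```

View pics/s5.png

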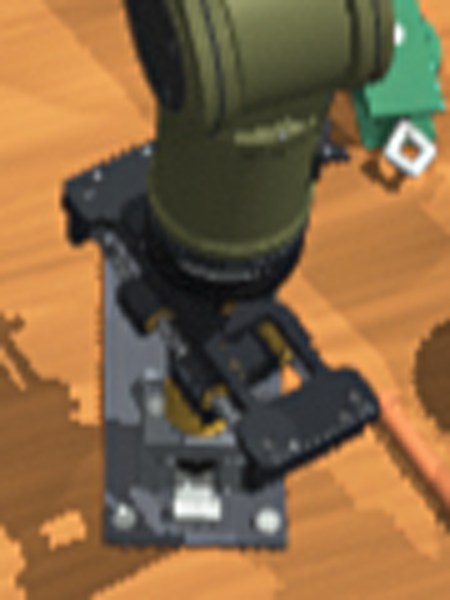

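The gripper has turned clockwise with the bar still pinched, and no touch shows yet. I'll keep turning.

```bash
python3 -m inch '[{"tx":0,"ty":0,"tz":0,"spin":-0.01},{"tx":0,"ty":0,"tz":0,"spin":-0.01},{"tx":0,"ty":0,"tz":0,"spin":-0.01},{"tx":0,"ty":0,"tz":0,"spin":-0.01},{"tx":0,"ty":0,"tz":0,"spin":-0.01},{"tx":0,"ty":0,"tz":0,"spin":-0.01},{"tx":0,"ty":0,"tz":0,"spin":-0.01},{"tx":0,"ty":0,"tz":0,"spin":-0.01},{"tx":0,"ty":0,"tz":0,"spin":-0.01},{"tx":0,"ty":0,"tz":0,"spin":-0.01}]' >/dev/null; python3 sm.py
python3 -m inch '[{"tx":0,"ty":0,"tz":0,"spin":-0.01},{"tx":0,"ty":0,"tz":0,"spin":-0.01},{"tx":0,"ty":0,"tz":0,"spin":-0.01},{"tx":0,"ty":0,"tz":0,"spin":-0.01},{"tx":0,"ty":0,"tz":0,"spin":-0.01},{"tx":0,"ty":0,"tz":0,"spin":-0.01},{"tx":0,"ty":0,"tz":0,"spin":-0.01},{"tx":0,"ty":0,"tz":0,"spin":-0.01},{"tx":0,"ty":0,"tz":0,"spin":-0.01},{"tx":0,"ty":0,"tz":0,"spin":-0.01}]' >/dev/null; python3 sm.py
```

```text
t 26.65 turned 1.0008 Mz [0.034 0.034 0.034] tau7 [0.0401 0.0401 0.0401] qd7 -0.073 F [-1.6 -0.7  0.3] w 0.137
t 27.65 turned 1.1008 Mz [0.044 0.044 0.044] tau7 [-0.0038 -0.0038 -0.0038] qd7 -0.073 F [-1.3 -0.7  1.8] w 0.134
```

Joint 7's load rose by 0.044 N m between 1.0 and 1.1 rad. By the given curve that is about 5 N of pad force, so 0.1 rad more should give about 8 N and 0.1 N m.

```bash
python3 -m inch '[{"tx":0,"ty":0,"tz":0,"spin":0},{"tx":0,"ty":0,"tz":0,"spin":0},{"tx":0,"ty":0,"tz":0,"spin":0},{"tx":0,"ty":0,"tz":0,"spin":0},{"tx":0,"ty":0,"tz":0,"spin":-0.01},{"tx":0,"ty":0,"tz":0,"spin":-0.01},{"tx":0,"ty":0,"tz":0,"spin":-0.01},{"tx":0,"ty":0,"tz":0,"spin":-0.01},{"tx":0,"ty":0,"tz":0,"spin":-0.01},{"tx":0,"ty":0,"tz":0,"spin":-0.01}]' >/dev/null; python3 sm.py
```

```text
t 28.65 turned 1.1608 Mz [0.119 0.119 0.119] tau7 [-0.0282 -0.0282 -0.0282] qd7 -0.073 F [-2.  -0.7  1.1] w 0.134
```

```bash
python3 -m inch '[{"tx":0,"ty":0,"tz":0,"spin":0},{"tx":0,"ty":0,"tz":0,"spin":0},{"tx":0,"ty":0,"tz":0,"spin":0},{"tx":0,"ty":0,"tz":0,"spin":0},{"tx":0,"ty":0,"tz":0,"spin":0},{"tx":0,"ty":0,"tz":0,"spin":-0.01},{"tx":0,"ty":0,"tz":0,"spin":-0.01},{"tx":0,"ty":0,"tz":0,"spin":-0.01},{"tx":0,"ty":0,"tz":0,"spin":-0.01},{"tx":0,"ty":0,"tz":0,"spin":-0.01}]' >/dev/null; python3 sm.py
```

```text
t 29.65 turned 1.2108 Mz [0.123 0.123 0.123] tau7 [-0.0485 -0.0485 -0.0485] qd7 -0.072 F [-3.4 -1.1  1.8] w 0.136
```

The load rise is 0.0885 N m, about 7.5 N by the curve. Estimates from the angle give 6 to 9 N, all inside 4 to 12 N. I'll let it settle, let go and retreat.

```bash
python3 -m inch '[{"tx":0,"ty":0,"tz":0,"spin":0},{"tx":0,"ty":0,"tz":0,"spin":0},{"tx":0,"ty":0,"tz":0,"spin":0},{"tx":0,"ty":0,"tz":0,"spin":0},{"tx":0,"ty":0,"tz":0,"spin":0},{"tx":0,"ty":0,"tz":0,"spin":0},{"tx":0,"ty":0,"tz":0,"spin":0},{"tx":0,"ty":0,"tz":0,"spin":0},{"tx":0,"ty":0,"tz":0,"spin":0},{"tx":0,"ty":0,"tz":0,"spin":0}]' >/dev/null; python3 sm.py
python3 -m inch '[{"tx":0,"ty":0,"tz":0,"spin":0},{"tx":0,"ty":0,"tz":0,"spin":0},{"tx":0,"ty":0,"tz":0,"spin":0},{"tx":0,"ty":0,"tz":0,"spin":0},{"tx":0,"ty":0,"tz":0,"spin":0},{"tx":0,"ty":0,"tz":0,"spin":0},{"tx":0,"ty":0,"tz":15,"spin":0},{"tx":0,"ty":0,"tz":30,"spin":0},{"tx":0,"ty":0,"tz":30,"spin":0},{"tx":0,"ty":0,"tz":30,"spin":0}]' -0.3
python3 -m inch '[{"tx":-20,"ty":5,"tz":10,"spin":0},{"tx":-40,"ty":0,"tz":10,"spin":0},{"tx":-40,"ty":0,"tz":0,"spin":0},{"tx":-40,"ty":0,"tz":0,"spin":0},{"tx":-30,"ty":0,"tz":0,"spin":0},{"tx":0,"ty":0,"tz":0,"spin":0},{"tx":0,"ty":0,"tz":0,"spin":0},{"tx":0,"ty":0,"tz":0,"spin":0},{"tx":0,"ty":0,"tz":0,"spin":0},{"tx":0,"ty":0,"tz":0,"spin":0}]'
python3 - <<'E'
from h import *
p,d=shot("scene");cv2.imwrite("pics/s6.png",cv2.resize(p[190:290,285:360],None,fx=6,fy=6,interpolation=cv2.INTER_CUBIC));cv2.imwrite("pics/f6.png",p)
P=cloud("scene",d);Q=P[(P[...,2]>.1)&(P[...,2]<.125)&(np.linalg.norm(P[...,:2]-[.6934,.0631],axis=-1)<.035)]
print(len(Q),cv2.minAreaRect((Q[:,:2]*1000).astype(np.float32)))
E
python3 st.py
```

```text
t 30.65 turned 1.21 Mz [0.079 0.079 0.079] tau7 [-0.0881 -0.0881 -0.0881] qd7 0.001 F [-3.1 -1.6  2.7] w 0.131
time: 31.65
tcp_pos: [0.6928, 0.0638, 0.2055]
orientation: [0.748, 0.664, 0.0, 0.0]
contact_force: [0.4, 0.0, 0.2]
gripper_width: 0.351
time: 32.65
tcp_pos: [0.5236, 0.0688, 0.2231]
orientation: [0.748, 0.664, 0.0, 0.0]
contact_force: [-1.0, 1.3, -0.3]
gripper_width: 0.348
97 ((693.9348754882812, 63.0021858215332), (43.209205627441406, 13.667264938354492), 84.74839782714844)
t 32.7 tcp [0.5233 0.0688 0.223 ] yaw_y -6.83 zax [ 0. -0. -1.] F [0.21 0.19 0.24] M [-0.06   0.07  -0.013] w 0.351 q [-0.37  0.62  0.25  1.91 -0.25  0.64 -0.09]
```

View pics/s6.png

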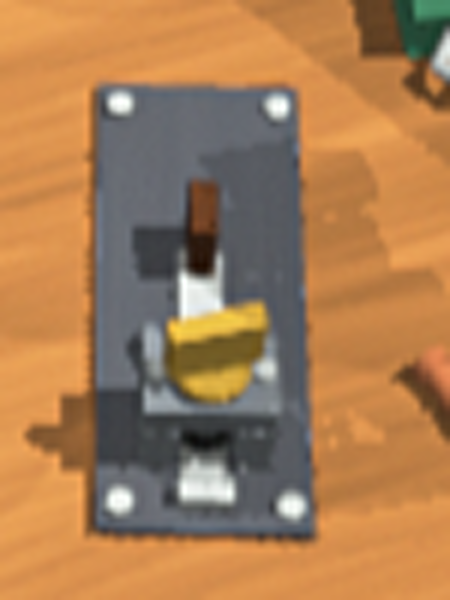

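View pics/f6.png

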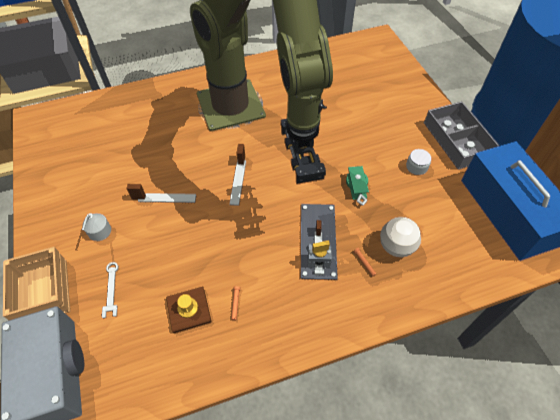

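The gauge grip is unmoved at about (203,225), with its blade still at the stop. The knob bar turned from about -27° to about -95°, which matches the tool's 1.21 rad within camera error. The bystanders look undisturbed, so I'll hand in.

```bash
python3 -c "
from plant import hand_in
print(hand_in())"
```

```text
the job is handed in; nothing more can be done
None
```

The gauge is in the channel against the stop, the pad is nipped down on its blade, and the job was handed in at about 33 s of the 64 s allowed. The hand-in reports no verdict, so these are my own last checks:

- **Gauge:** I picked the one matching the given size (20 mm wide, 125 mm from grip to tip, 45 mm high). I slid it in until I felt about 5 N at the stop, and released it. The last picture shows it still flat against the stop, unmoved by turning the knob.
- **Pad force:** I turned the knob 1.21 rad clockwise. Load first showed between 1.0 and 1.1 rad on joint 7's torque; the wrist moment was too noisy to use. It ended 0.089 N m above free turning, which by your curve is about 7.5 N.
- **Disagreement on the force:** The load grew by about 0.4 N m per rad, not the 0.5 to 0.55 your figures imply. Estimating from the angle instead gives 6 to 9 N, still inside the 4 to 12 N band. I had no direct reading of the pad force.
- **Knob:** After letting go, the knob bar stood at about -95°, against -97° expected. That is within camera error, so it does not appear to have sprung back.
- **Surroundings:** The arm was clear of everything, and the bystanders look where they were by eye; I did not measure them.

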